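# Load a pine offcut into a drilling jig past its spring catch

### The job

Press the long spring-loaded release bar of the drilling jig down with a fingertip and keep it down while you push the pine offcut along the channel, from its outer end, right over the lowered catch until it is against the end stop beyond the drill bridge. Do not let the bar up while the offcut is over the catch; at the end let it come up, so that the catch springs up behind the offcut and locks it in. Only press and push: do not lift the offcut, and leave the tape measure, padlock and bolt beside the jig where they are.

Things in the scene. Friction and masses are not known exactly. Their poses are not given: they have to be found in the camera images.
- drill_jig: Wooden drilling jig fixed on the bench; base 425 x 102 mm, z 0..22. Origin at bench level, under the channel's centre line, at the catch face that stops the offcut. Its +x = push direction, z up. In its frame, mm: base x -240..185, y -42..60; channel y -24..24, floor z 22, between 5 mm aluminium strips with tops at z 30; release bar beside it at y 30..54
- end_stop (a point): Foot of the face of the wooden end stop, on the channel floor: jig frame x 158, y 0, z 22 mm. The stop is 34 mm high. With the offcut home its rear end is at x 18 and its origin at x 88 (jig frame)
- bridge (a point): Top of the steel drill bushing on the bridge over the channel: jig frame x 95, y 0, z 80 mm. The bridge has two wooden legs and an aluminium top, x 73..117, y -44..45, underside z 65; the offcut slides under it (5 mm above the offcut)
- catch (a joint): The steel catch: bar and nose are one piece sliding straight down, in m. 0 = up (locking), 0.014 = hard stop; from 0.008 the nose is below the channel floor, 0.012 is a good press. Spring: about 2 N at the top, 7 N fully down. Press it anywhere on the bar; it does not tilt, and a fingertip can slide along the bar while holding it down
- bar_top (a point): Centre of the flat top of the release bar (moves with it): jig frame x -97, y 42, z 46 mm when up. Bar 255 mm long (jig x -225..30), 24 wide. Two fingertips 42 mm apart across the channel stand one on the bar, one behind the offcut
- catch_nose (a point): Centre of the top of the catch nose (moves with it): jig frame x 6, y 0, z 30 mm when up, 8 mm above the floor. Nose x 0..12, y -14..14
- pine_offcut: Loose plain pine block lying in the channel before the catch, 140 mm long (its own y axis, which lies along the channel), 44 wide (x), 38 high (z); about 0.12 kg. Origin at the centre of its underside, on the channel floor (z 22 mm), front end 15 to 45 mm short of the catch. If the bar is let up with the offcut over the nose, the nose lifts it.
- tape_measure: Bystander: green tape measure standing on the bench, 40 x 84 x 65 mm, origin at the centre of its underside.
- padlock: Bystander: brass-coloured padlock lying on the bench, 64 x 42 x 18 mm, origin at the centre of its underside.
- coach_bolt: Bystander: steel bolt with a nut lying on the bench, 22 x 79 x 19 mm, origin at the centre of its underside.
Not all that is in view belongs to the job. Of the things like the pine_offcut, leave any that is orange or yellow; of the rest the larger one is meant.

How it is judged:
By the outcome, as a careful person would: the job done as asked, in the order asked, and still so for the second after the job is handed in, with the robot touching nothing.
It also fails if it takes over 42 s, if anything falls off the work surface, if the arm or the gripper's body presses on something with over 40 N, if the wrist force passes 120 N, or if a joint passes its speed limit or range.

### The arm

A 6-joint arm with a two-finger parallel gripper is mounted at the origin on a cart in front of the work surface, level with it; the furniture and walls round the work are solid. World frame = base frame: x ahead of the robot, y to its left, z up, the work surface at z = 0. Lengths are in m, angles in rad, forces in N, time in s.
With the tool pointing down it reaches from about 0.4 to 0.825 m from the base axis. Payload 7 kg.
Tool frame: the origin (TCP) lies at the very end of the fingers, on their centre line; the grasp point (between the pads) lies 19 mm behind it; z points along the fingers, y is the line along which they close (so a half turn about z gives the same grasp; the last joint's range is limited). The gripper opens to 88 mm and grips with 3 to 60 N. Pads are 19 mm wide; open, the fingers measure 130 mm over their backs; the gripper's body (78 mm by 193 mm) begins 47 mm behind the grasp point.
Start: joints at [1.532, 0.359, 0.012, 0, -1.224, -0.288], TCP at [0.217, 0.639, 0.227] pointing down, gripper open.
Joint ranges: [-3.07, 3.07], [-1.43, 2.12], [-1.02, 1.25], [-3.03, 1.67], [-3.05, -0], [-3.03, 3.03]. Speed limits (rad/s): [2.39, 2.39, 3.01, 3.14, 3.14, 3.14].

### API

Orientations are given as [roll, pitch, yaw] about the fixed x, y, z axes, in that order (R = Rz(yaw) Ry(pitch) Rx(roll)).
In Python, from station import arm, grab_frame gives the robot as it stands.
- The arm moves only by the tool jog_arm, never from a script. Its argument "deltas" is a list that holds one entry, the list of rows, each a list of 4 numbers: the shift along the tool's x, y, z in units of 60 mm (1.0 is 60 mm), then the turn about the tool's z in units of 5 degrees (1.0 is 5 degrees). A call has 1 to 8 rows; each row is the pose to reach, as a shift and turn from the pose commanded when the call began, along the tool's axes at that moment; what a row does not reach only later rows make up. A row lasts 1/8 s, in which the tool goes at most 62.5 mm and 10.7 degrees, less where a joint would pass 70% of its speed; a pose out of reach is approached as far as the arm can. A call with a gripper value outside its range is refused whole. "grip" is the finger opening in mm, from 0 to 87.6, set as the call begins (left out, the last holds). The fingers move at their own pace and stop on an object; "squeeze" is the grip in N (left out, the last holds). Time passes only in rows, so rows that repeat a pose let the fingers close. It gives the time, the measured TCP pose, the force, the opening and the grip force at its end, in the units of the state.
- arm.get_state(): the state, without advancing time (a new reading comes with each control period).
- grab_frame(name): name is "side" or "top" or "wrist"; returns a dict with "img" (480x640x3 uint8, red, green, blue), "vfov" (degrees; the focal length in pixels is half the picture's height over the tangent of half this angle, whatever the lens; pixels are square), "cx", "cy" (the principal point, pixels), "dist_coeffs" ([k1, k2, p1, p2, k3] as OpenCV has them; the pictures are not rectified), "xyz" and "rotation" of the camera in the world. Camera axes: x right, y down, z forward; pixel columns grow to the right and rows downward; lengths in m; the calibration is good to about 2 mm. A picture is of the moment at which its call begins. There is no depth.
- arm.job_done(): hands the job in; it is judged then, once.
The state is a dict: "t": time; "q": joint angles; "qd": joint speeds; "joint_efforts": joint torques, N m; "eef_pos": TCP position; "ee_rot": TCP orientation; "force": force on the tool from outside, world axes, zero at the start; "moment": the same for the moment, N m; "width": finger opening in m; "gripper_force": force on a finger pad.
Only numpy, scipy, OpenCV 4.12 (cv2) and the standard library are available. Lean on these libraries where they do the work, as an engineer would, in place of code of your own. Each camera call takes 0.05 s, during which the arm holds its last target. There are 200 camera calls.

## Working session

There is one attempt and no reset: what is moved stays moved. The work goes in short steps, Python scripts to look and compute and a tool call to move; the robot and the scene stay as the last step left them, time stands still between calls to the robot, and variables do not carry over. Pictures are saved under pics/ and viewed, at most 10 in all, crops included, and the job is handed in when it is done.

Besides the shell and the picture viewer there is one more tool, called after "Call:" by a JSON object that holds its "name" and its "arguments". jog_arm: Moves the arm, as the interface text tells. Its arguments: {"type":"object","properties":{"deltas":{"type":"array"},"grip":{"type":"number"},"squeeze":{"type":"number"}},"required":["deltas"]}

```bash
mkdir -p pics; ls
cat > h.py <<'E'
import numpy as np, cv2, json
from station import arm, grab_frame
def grab(n,f=None):
    d=grab_frame(n)
    if f: cv2.imwrite(f,cv2.cvtColor(np.asarray(d["img"]),cv2.COLOR_RGB2BGR))
    return d
def K(d):
    f=240/np.tan(np.radians(d["vfov"])/2); return np.array([[f,0,d["cx"]],[0,f,d["cy"]],[0,0,1]])
def ray(d,px):
    p=cv2.undistortPoints(np.array(px,float).reshape(-1,1,2),K(d),np.array(d["dist_coeffs"],float)).reshape(-1,2)
    r=np.c_[p,np.ones(len(p))]@np.array(d["rotation"]).T
    return np.array(d["xyz"]),r
def onz(d,px,z):
    o,r=ray(d,px); return o+r*((z-o[2])/r[:,2])[:,None]
def tri(d1,p1,d2,p2):
    o1,r1=ray(d1,p1);o2,r2=ray(d2,p2);out=[]
    for a,b in zip(r1,r2):
        s=np.linalg.lstsq(np.c_[a,-b],o2-o1,rcond=None)[0]
        out.append(((o1+a*s[0])+(o2+b*s[1]))/2); print("gap",np.linalg.norm(o1+a*s[0]-o2-b*s[1]))
    return np.array(out)
def proj(d,P):
    R=np.array(d["rotation"]);
    return cv2.projectPoints(np.array(P,float).reshape(-1,3),cv2.Rodrigues(R.T)[0],-R.T@np.array(d["xyz"]),K(d),np.array(d["dist_coeffs"],float))[0].reshape(-1,2)
E
python3 - <<'E'
from h import *
for n in("side","top","wrist"):
    d=grab(n,f"pics/{n}0.png"); print(n,d["vfov"],d["xyz"],d["rotation"],d["dist_coeffs"])
s=arm.get_state();print(s)
E
```

```text
pics
side 48.21734082783673 [ 0.1635035  -0.58437649  0.45288737] [-2.01583379 -0.02262105 -0.59974943] [-0.04694421  0.          0.          0.          0.        ]
top 49.142289735576846 [ 0.49465494 -0.00688011  1.00353958] [-3.02588141  0.01069154 -1.58066499] [-0.12405753  0.          0.          0.          0.        ]
wrist 59.85458081424023 [0.28158945 0.6166311  0.38345298] [ 2.88674749e+00 -9.15529641e-04 -1.89647840e+00] [0.02092901 0.         0.         0.         0.        ]
{'t': 0.15, 'q': array([ 1.53210635e+00,  3.59262492e-01,  1.12720838e-02, -2.28000901e-04,
       -1.22409543e+00, -2.88108399e-01]), 'qd': array([-0.0020433 , -0.0019252 ,  0.00443357,  0.00157774, -0.00117139,
       -0.00123367]), 'joint_efforts': array([-1.30037588e-03, -5.83274567e+01,  2.93291402e+01,  7.00131968e+00,
        8.77033977e-03, -1.06455368e-04]), 'eef_pos': array([0.21659475, 0.63892244, 0.22581795]), 'ee_rot': array([ 3.14029538e+00, -1.60903159e-04, -3.26875884e-01]), 'force': array([-0.58003796, -0.3942916 , -0.99429844]), 'moment': array([ 0.04675249,  0.03016903, -0.05457716]), 'gripper_force': 0.0, 'width': 0.08745783301049079}
```

Rotation is given as rpy; handle that.

Run:
```python
s=open('h.py').read()
s=s.replace('    if f: cv2','    d["rotation"]=Rot.from_euler("xyz",d["rotation"]).as_matrix()\n    if f: cv2').replace('import numpy','from scipy.spatial.transform import Rotation as Rot\nimport numpy',1)
open('h.py','w').write(s)
```

```text
(no output)
```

View pics/top0.png

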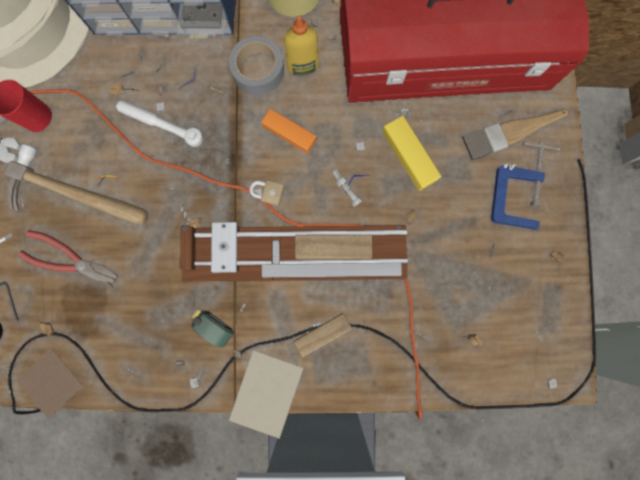

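View pics/side0.png

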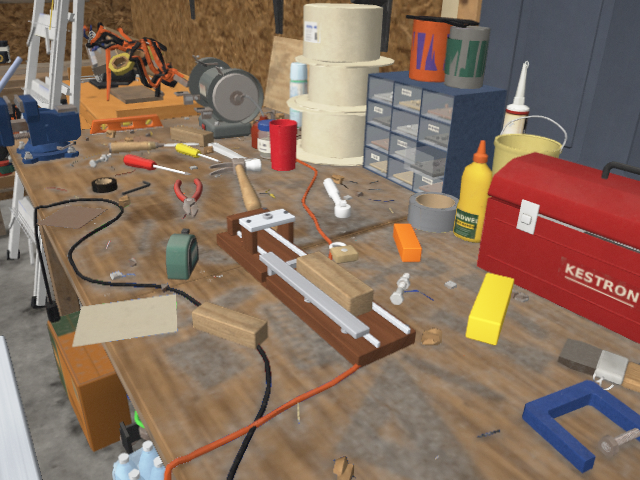

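The top view shows the jig with the push direction to image left (world +y). The bar is at (262..402, 270), the nose at (276, 250) and the offcut at (294..372, 247). The bridge is at (224, 247), and the smaller pine decoy is outside the jig at (323, 335). The side view shows the same, with the bar running from (262, 257) to (365, 330). Next I'll zoom in for precise corners.

Run:
```python
import cv2
a=cv2.imread('pics/top0.png')[215:290,175:415]; b=cv2.imread('pics/side0.png')[195:370,205:425]
cv2.imwrite('pics/c1.png',cv2.resize(a,(800,250),interpolation=cv2.INTER_CUBIC))
cv2.imwrite('pics/c2.png',cv2.resize(b,(754,600),interpolation=cv2.INTER_CUBIC))
```

```text
(no output)
```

View pics/c1.png

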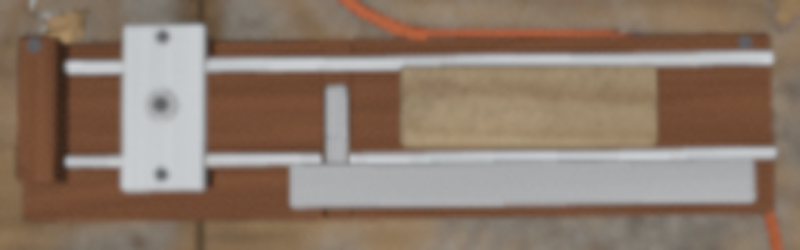

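View pics/c2.png

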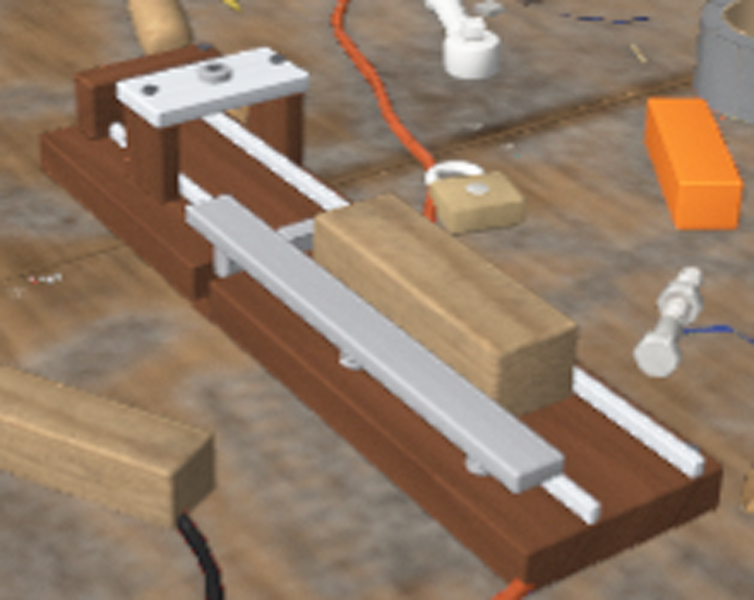

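The crops give the corners. In the top crop (scale 3.33), the bar spans (289..755, 158..206) and the offcut (400..657, 66..147). In the side crop (3.43), the bar's top corners are (188,211), (228,196), (515,472), (562,457) and the offcut's are (315,214), (385,196), (497,357), (577,328).

Run:
```python
from h import *
t=grab("top");s=grab("side")
T=lambda l:(np.array(l)+.5)/(800/240)-.5+[175,215]
S=lambda l:(np.array(l)+.5)/(754/220)-.5+[205,195]
np.set_printoptions(precision=4,suppress=True)
bt=T([(289,206),(290,165),(755,202),(755,158)]);bs=S([(188,211),(228,196),(515,472),(562,457)])
ot=T([(400,146),(400,67),(657,147),(657,66)]);os_=S([(315,214),(385,196),(497,357),(577,328)])
B=tri(t,bt,s,bs);O=tri(t,ot,s,os_);print(B,O)
for n,P,d,p,z in (("bt",B,t,bt,.046),("bs",B,s,bs,.046),("ot",O,t,ot,.06),("os",O,s,os_,.06)):
    q=onz(d,p,z); v=(q[0]+q[1]-q[2]-q[3])/2
    print(n,q[:,:2].tolist(),"c",q.mean(0),"len",np.linalg.norm(v),"yaw",np.degrees(np.arctan2(v[1],v[0])))
bush=onz(t,T([(161,104)]),.08);print("bush",bush, onz(s,S([(214,71)]),.08))
print("nose",onz(t,T([(337,110)]),.03))
# grey/white-mask bar contour in top
```

```text
gap 0.0008657774976248763
gap 5.5661840861104135e-06
gap 0.0004340490588591802
gap 0.0021998803116884003
gap 0.001456801659596213
gap 0.0024772980367171664
gap 0.0013557402296422306
gap 0.0014202085307266678
[[ 0.5282  0.1022  0.0411]
 [ 0.5503  0.1016  0.0433]
 [ 0.5269 -0.153   0.0467]
 [ 0.5504 -0.1534  0.0447]] [[ 0.5598  0.0398  0.0588]
 [ 0.6014  0.0407  0.0563]
 [ 0.5577 -0.0993  0.0577]
 [ 0.6008 -0.0995  0.0573]]
bt [[0.527693426791914, 0.1018610591541953], [0.5501591958350852, 0.10131578357107522], [0.5271131453972602, -0.15321243051496883], [0.5512144418764208, -0.15383838723542295]] c [ 0.539 -0.026  0.046] len 0.2551139407724926 yaw 90.05333592025721
bs [[0.5242694530272455, 0.0938195822425354], [0.547812377236068, 0.09716957073286048], [0.5273533470839148, -0.15211694968069323], [0.5481918017444773, -0.1542075182193876]] c [ 0.5369 -0.0288  0.046 ] len 0.24866284004840802 yaw 90.39900441245352
ot [[0.5590602695542373, 0.04012294817963907], [0.6020250833725216, 0.03988529095973324], [0.5569921983334705, -0.0987124101752564], [0.6010218710697174, -0.09966215902327992]] c [ 0.5798 -0.0296  0.06  ] len 0.13919987496454775 yaw 89.36790477285165
os [[0.5592254340537904, 0.037601684726326745], [0.5961962667584776, 0.035440923366863664], [0.5560241055887175, -0.10245390345292338], [0.5970648418022949, -0.1025552941811042]] c [ 0.5771 -0.033   0.06  ] len 0.13903079551549988 yaw 89.51932054673367
bush [[0.5813 0.1666 0.08  ]] [[0.5777 0.1624 0.08  ]]
nose [[0.5816 0.0768 0.03  ]]
```

Everything agrees: jig origin is about (0.581, 0.071) with yaw 90°, and the offcut's rear is at y ≈ -0.0995. Moving to above the bar, behind the offcut.

Call:
{"name": "jog_arm", "arguments": {"deltas": [[[0.59,0.63,0,0.89],[1.18,1.26,0,1.78],[1.77,1.89,0,2.67],[2.36,2.52,0,3.56],[2.95,3.15,0,4.45],[3.55,3.79,0,5.34],[4.14,4.42,0,6.23],[4.73,5.05,0,7.12]]], "grip": 24}}

```text
t: 1.25
eef_pos: [0.3886, 0.2596, 0.2268]
ee_rot: [-3.141, 0.0, -0.95]
force: [1.1, 0.9, -0.1]
width: 0.0241
gripper_force: 0.0
```

Call:
{"name": "jog_arm", "arguments": {"deltas": [[[0.85,0.17,0,0.89],[1.7,0.34,0,1.78],[2.54,0.5,0,2.67],[3.39,0.67,0,3.56],[4.24,0.84,0.2,4.45],[5.09,1.0,0.6,5.33],[5.93,1.17,1.0,6.22],[6.78,1.34,1.4,7.11]]]}}

```text
t: 2.25
eef_pos: [0.5608, -0.1179, 0.142]
ee_rot: [-3.141, 0.0, -1.571]
force: [0.6, 0.4, 0.3]
width: 0.024
gripper_force: 0.0
```

Call:
{"name": "jog_arm", "arguments": {"deltas": [[[0,0,0.38,0],[0,0,0.38,0],[0,0,0.38,0]]]}}

```text
t: 2.62
eef_pos: [0.5606, -0.1158, 0.1207]
ee_rot: [-3.141, -0.0, -1.568]
force: [0.6, -0.1, 0.6]
width: 0.0238
gripper_force: 0.0
```

Run:
```python
from h import *
for n in("side","wrist","top"):
    d=grab(n)
    if n!="wrist": im=d["img"][180:380,200:460] if n=="side" else d["img"][200:300,175:435]
    else: im=d["img"]
    h=im.shape[0]; im=cv2.resize(im[:,:,::-1],None,fx=640/im.shape[1],fy=640/im.shape[1],interpolation=cv2.INTER_CUBIC)
    cv2.imwrite(f"pics/{n}1.png",im)
s=arm.get_state();print(s["eef_pos"],s["ee_rot"],s["force"],s["t"])
```

```text
[ 0.56082827 -0.11547079  0.12118743] [-3.13931186e+00  1.30699122e-04 -1.56726318e+00] [0.19364948 0.70080035 0.27457287] 2.775
```

View pics/side1.png

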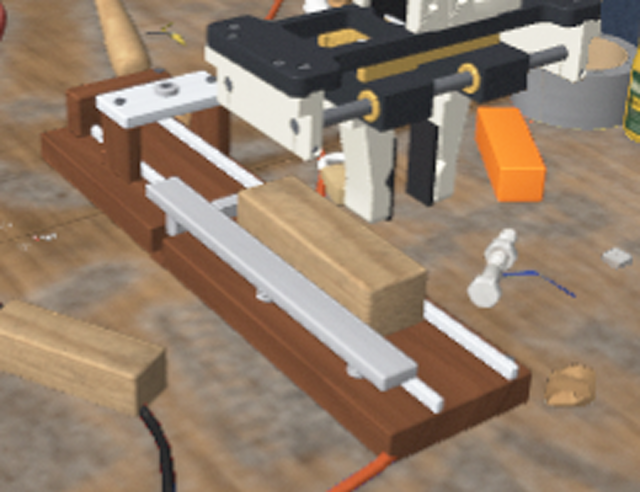

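View pics/wrist1.png

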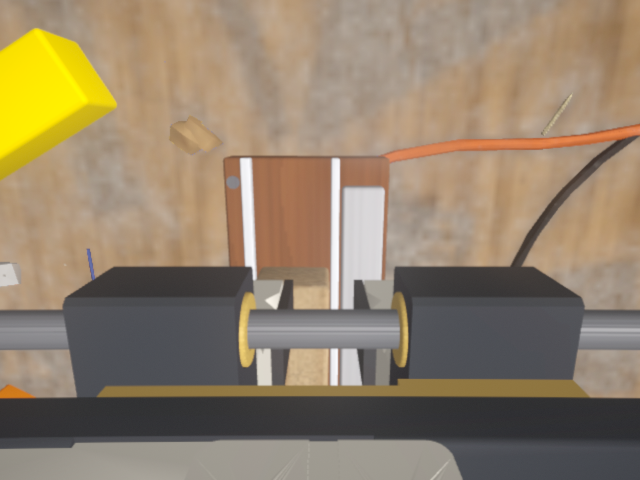

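The side view shows the fingers above the rear of the offcut. In the wrist view the right finger (353..393) is over the bar (343..385) and the left one (253..293) is over the channel, with the offcut's rear edge at row 268. I'll back off 4 mm, then press.

Call:
{"name": "jog_arm", "arguments": {"deltas": [[[0.07,0,0,0],[0.07,0,0.4,0],[0.07,0,0.8,0],[0.07,0,1.1,0],[0.07,0,1.1,0],[0.07,0,1.1,0]]]}}

```text
t: 3.52
eef_pos: [0.5608, -0.1204, 0.0547]
ee_rot: [-3.14, -0.0, -1.568]
force: [0.4, 0.8, 0.8]
width: 0.024
gripper_force: 0.0
```

Call:
{"name": "jog_arm", "arguments": {"deltas": [[[0,0,0.08,0],[0,0,0.16,0],[0,0,0.24,0],[0,0,0.3,0],[0,0,0.35,0],[0,0,0.35,0],[0,0,0.35,0]]]}}

```text
t: 4.4
eef_pos: [0.5607, -0.1203, 0.0332]
ee_rot: [-3.141, -0.0, -1.568]
force: [-0.6, 0.2, 6.7]
width: 0.0242
gripper_force: 3.4
```

Run:
```python
from h import *
d=grab("side"); im=d["img"][180:380,200:460]
cv2.imwrite("pics/side2.png",cv2.resize(im[:,:,::-1],(640,492),interpolation=cv2.INTER_CUBIC))
f=[arm.get_state()["force"]];print(f)
```

```text
[array([-0.8762839 ,  0.55474394,  6.35208076])]
```

View pics/side2.png

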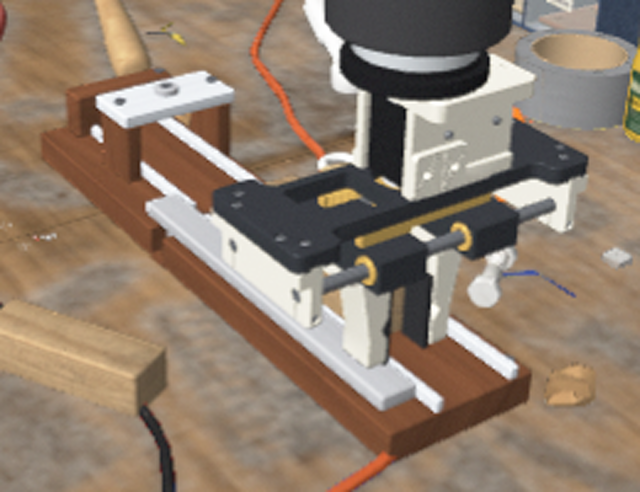

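The bar is down, with about 6.5 N on it, and the nose is out of sight. The far finger is behind the offcut. Pushing.

Call:
{"name": "jog_arm", "arguments": {"deltas": [[[-0.08,0,0,0],[-0.2,0,0,0],[-0.35,0,0,0],[-0.5,0,0,0],[-0.65,0,0,0],[-0.8,0,0,0],[-0.95,0,0,0],[-1.1,0,0,0]]]}}

```text
t: 5.45
eef_pos: [0.5604, -0.0553, 0.0334]
ee_rot: [-3.141, -0.001, -1.568]
force: [1.4, -7.1, 6.7]
width: 0.0238
gripper_force: 4.1
```

Call:
{"name": "jog_arm", "arguments": {"deltas": [[[-0.15,0,0,0],[-0.3,0,0,0],[-0.45,0,0,0],[-0.6,0,0,0],[-0.75,0,0,0],[-0.9,0,0,0],[-1.05,0,0,0],[-1.2,0,0,0]]]}}

```text
t: 6.45
eef_pos: [0.5601, 0.0165, 0.0334]
ee_rot: [-3.142, -0.002, -1.568]
force: [-0.1, -7.0, 8.8]
width: 0.024
gripper_force: 4.6
```

Call:
{"name": "jog_arm", "arguments": {"deltas": [[[-0.13,0,0,0],[-0.26,0,0,0],[-0.39,0,0,0],[-0.52,0,0,0],[-0.64,0,0,0],[-0.75,0,0,0],[-0.84,0,0,0],[-0.84,0,0,0]]]}}

```text
t: 7.45
eef_pos: [0.5599, 0.0672, 0.0332]
ee_rot: [3.142, -0.001, -1.568]
force: [0.2, -3.8, 7.6]
width: 0.0239
gripper_force: 3.4
```

Call:
{"name": "jog_arm", "arguments": {"deltas": [[[-0.03,0,0,0],[-0.06,0,0,0],[-0.09,0,0,0],[-0.09,0,0,0]]]}}

```text
t: 7.95
eef_pos: [0.5596, 0.0722, 0.0332]
ee_rot: [3.141, -0.002, -1.568]
force: [-0.8, -7.7, 8.5]
width: 0.024
gripper_force: 4.0
```

Call:
{"name": "jog_arm", "arguments": {"deltas": [[[-0.03,0,0,0],[-0.06,0,0,0],[-0.09,0,0,0],[-0.09,0,0,0]]]}}

```text
t: 8.45
eef_pos: [0.5596, 0.0775, 0.0332]
ee_rot: [3.141, -0.002, -1.568]
force: [0.6, -6.9, 7.8]
width: 0.0236
gripper_force: 4.0
```

Call:
{"name": "jog_arm", "arguments": {"deltas": [[[-0.02,0,0,0],[-0.04,0,0,0],[-0.04,0,0,0]]]}}

```text
t: 8.82
eef_pos: [0.5596, 0.0794, 0.0331]
ee_rot: [3.141, -0.002, -1.569]
force: [1.7, -9.4, 7.5]
width: 0.024
gripper_force: 5.8
```

Call:
{"name": "jog_arm", "arguments": {"deltas": [[[-0.02,0,0,0],[-0.04,0,0,0],[-0.04,0,0,0]]]}}

```text
t: 9.2
eef_pos: [0.5593, 0.0797, 0.0332]
ee_rot: [3.14, -0.005, -1.569]
force: [3.6, -20.0, 9.3]
width: 0.0243
gripper_force: 12.4
```

The offcut has stalled on the stop with 20 N where expected (TCP y 0.0797). I'll back off slightly with the bar still down, then lift straight up.

Call:
{"name": "jog_arm", "arguments": {"deltas": [[[0.05,0,0,0],[0.1,0,0,0],[0.14,0,0,0],[0.14,0,0,0]]]}}

```text
t: 9.7
eef_pos: [0.5606, 0.076, 0.0334]
ee_rot: [-3.14, 0.001, -1.568]
force: [-0.2, 4.2, 6.3]
width: 0.0242
gripper_force: 3.3
```

Call:
{"name": "jog_arm", "arguments": {"deltas": [[[0,0,-0.08,0],[0,0,-0.16,0],[0,0,-0.26,0],[0,0,-0.5,0],[0,0,-1.0,0],[0,0,-1.8,0],[0,0,-2.6,0],[0,0,-2.6,0]]]}}

```text
t: 10.7
eef_pos: [0.5615, 0.0755, 0.1935]
ee_rot: [-3.135, 0.002, -1.568]
force: [0.7, -0.1, -0.6]
width: 0.0246
gripper_force: 0.0
```

Call:
{"name": "jog_arm", "arguments": {"deltas": [[[0.8,0,0,0],[1.6,0,0,0],[2.4,0,0,0],[3.2,0,0,0],[3.6,0,0,0],[3.6,0,0,0]]]}}

```text
t: 11.45
eef_pos: [0.559, -0.1425, 0.1879]
ee_rot: [3.139, -0.0, -1.572]
force: [-0.0, 0.1, -0.8]
width: 0.0241
gripper_force: 0.0
```

Run:
```python
from h import *
a=grab("side")["img"][180:380,200:460];b=grab("top")["img"][200:300,175:435]
im=np.vstack([cv2.resize(a,(500,385)),cv2.resize(b,(500,192),interpolation=cv2.INTER_CUBIC)])
cv2.imwrite("pics/end.png",im[:,:,::-1])
```

```text
(no output)
```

View pics/end.png

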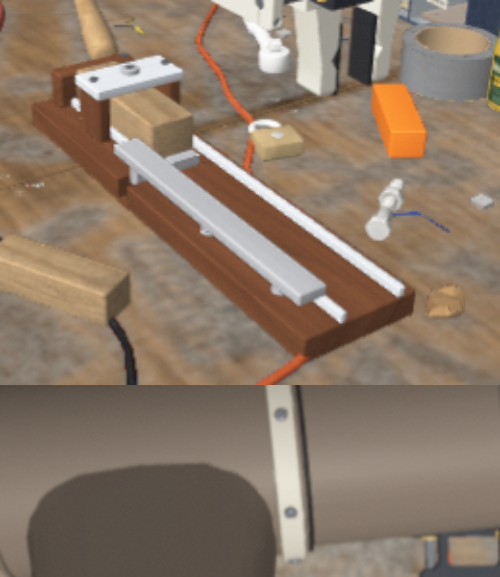

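The offcut lies flat under the bridge with its rear edge at about (175,155). The nose is up behind it at (180,160), the bar is up, and the bystanders haven't moved. Handing in.

```bash
python3 -c "
from station import arm
print(arm.job_done())"
```

```text
the job is handed in; nothing more can be done
None
```

The job is handed in: the pine offcut was pushed over the lowered catch to the end stop, and the released catch came up behind it and locked it in, about 11.5 s into the 42 s limit.

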